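# Clip a blood tube into its carrier and take the carrier out of the dock

## Task

Take the capped blood tube out of the rack and push it straight down into the well of the carrier in the dock, all the way to the bottom, so that the sprung jaw opens and closes on it, and let go of the tube. Then pinch the carrier's two side catches together, lift the carrier with its tube straight up out of the dock, and finish while still holding it upright by the pinched catches, about 15 cm above the worktop. Do not shove or knock over the vials and the sample cup that stand nearby.

Things in the scene. Friction and masses are not known exactly. Their poses are not given: they have to be found in the camera images.
- tube: Capped blood tube, 84 mm tall, loose, 15 g: glass part 12.4 mm across, cap 16 mm across over its top 18 mm (66 to 84 mm above the origin). Origin at the centre of its underside, z along the tube up to the cap. It starts upright in the rack, where the cap stands clear above the rack.
- rack: White tube rack, fixed, 52 (x) x 140 (y) x 58 (z) mm, origin under its centre. The tube stands in a square hole of 16 mm, centred 12 mm toward -x and 26 mm toward +y of the origin, its underside 4 mm above the worktop. Plate with the holes 52 to 55 mm up, end walls up to 58 mm.
- dock: Grey dock plate, fixed, 104 x 104 x 12 mm, origin under its centre, z up. The carrier sits on its top, axes parallel, about 1 mm of play, between low walls at +x and -x (to 26 mm above the worktop) and corner guides. At +y and -y a post, 26 mm wide, 29.5 to 44 mm from the middle, its ledge (27 to 33 mm above the worktop) over the carrier's hooks.
- carrier: White tube carrier, loose, 0.2 to 0.33 kg. Origin at the centre of its underside, z up. Base 44 x 44 x 4 mm; block 30 (x) x 31 (y) mm, 58 mm tall, funnel lips to 63 mm; in its middle a well open at the top, its -x side closed by a steel jaw. At +y and -y a catch tab, 56 mm over both. With the tube fully in, the cap runs from 70 to 88 mm above the origin.
- well_floor (a point): Middle of the floor of the well, 4 mm above the carrier's origin; axes as the carrier's. The well is 17 mm wide in y; its back wall lies 6.8 mm from here toward +x.
- well_mouth (a point): Where the tube's axis should enter the well: 0.8 mm toward -x from the carrier's axis, 62 mm above its origin; axes as the carrier's.
- catch_left_pad (a point): Middle of the ribbed outer face of the +y catch tab, 52 mm above the carrier's origin, 28 mm from its axis; moves with the tab; outward normal is the carrier's +y. Tab 18 mm wide (x), 5 mm thick, top 64 mm above the origin. At its foot, 6 to 14 mm above the origin, a hook sticks out 6 mm further, under the dock's ledge.
- catch_right_pad (a point): The same on the catch tab at the carrier's -y side; outward normal the carrier's -y.
- catch_left (a joint): How far the +y catch is pressed toward the middle: 0 released, 0.007 m fully in. Spring about 1.8 N to start, 4.2 N fully in. The hook is clear of its ledge from about 0.0055; with both clear the carrier lifts straight up.
- catch_right (a joint): The same for the -y catch.
- jaw (a joint): Angle of the sprung steel jaw at the -x side of the well, hinged near its foot: 0 shut, about 0.13 rad on the tube, limit 0.45. Its flared top (to 62 mm above the carrier's origin) leads the tube in; its nose, 42 mm up, presses the tube to the back wall (+x) with about 3 N. Pushing the tube in takes about 5 N.
- vial_large: Bystander: vial 32 mm across, 62 mm tall, loose, standing; origin at the centre of its underside.
- vial_small: Bystander: vial 25 mm across, 50 mm tall, loose, standing; origin at the centre of its underside.
- cup: Bystander: lidded sample cup 60 mm across, 64 mm tall, loose, standing; origin at the centre of its underside.
Not all that is in view belongs to the job. What is shaped like the dock but green is not meant.

How it is judged:
By the outcome, as a careful person would: the job done as asked, in the order asked, and still so for the second after the job is handed in, while the arm keeps its last pose, push and grip.
It also fails if it takes over 51 s, if anything falls off the work surface, if the arm or the gripper's body presses on something with over 40 N, if the wrist force passes 120 N, or if a joint passes its speed limit or range.

## Robot

A 6-joint arm with a two-finger parallel gripper is mounted at the origin on a cart in front of the work surface, level with it; the furniture and walls round the work are solid. World frame = base frame: x ahead of the robot, y to its left, z up, the work surface at z = 0. Lengths are in mm, angles in rad, forces in N, time in s.
With the tool pointing down it reaches from about 325 to 1000 mm from the base axis. Payload 5.1 kg.
Tool frame: the origin (TCP) lies midway between the tips of the shut fingers; the grasp point (between the pads) lies 19 mm behind it; z points along the fingers, y is the line along which they close (so a half turn about z gives the same grasp; the last joint's range is limited). The gripper opens to 85 mm and grips with 20 to 120 N. Pads are 22 mm wide; open, the fingers measure 114 mm over their backs; the gripper's body (76 mm by 85 mm) begins 54 mm behind the grasp point. The pads swing forward as they close: fully open they stand 13 mm farther back than shut.
Start: joints at [1.086, 0.124, 1.65, -0, 1.367, -0.083], TCP at [254.218, 598.212, 231.322] pointing down, gripper open.
Joint ranges: [-2.61, 2.61], [-1.02, 2.33], [0.03, 2.71], [-1.35, 4.49], [0.32, 2.68], [-2.91, 2.91]. Speed limits (rad/s): [2.57, 2.57, 3.14, 3.14, 3.14, 3.14].

## Interface

Orientations are given as a rotation vector (axis times angle).
In Python, from station import bot gives the robot as it stands.
- The arm moves only by the shell command python3 -m pendant 'ROWS' [FORCE]. ROWS is JSON, a list of rows, each an object of numbers: "x", "y", "z": the shift along the tool's x, y, z in mm; "yaw": the turn about the tool's z in rad; "hand": the gripper's target within -1 to 1 (shut at 1, half-way at 0, fully open at -1). In form: [{"x": .., "y": .., "z": .., "yaw": .., "hand": ..}, ...]. A call has 1 to 20 rows; each row is the pose to reach, as a shift and turn from the pose commanded when the call began, along the tool's axes at that moment; what a row does not reach only later rows make up. A row lasts 1/12 s, in which the tool goes at most 41.7 mm and 7.16 degrees, less where a joint would pass 70% of its speed; a pose out of reach is approached as far as the arm can. A call with a gripper value outside its range is refused whole. The fingers move at their own pace and stop on an object; FORCE is the grip in N (left out, the last holds). Time passes only in rows, so rows that repeat a pose let the fingers close. It gives the time, the measured TCP pose, the force, the opening and the grip force at its end, in the units of the state.
- bot.get_state(): the state, without advancing time (a new reading comes with each control period).
- bot.get_image(name): name is "scene" or "side" or "wrist"; returns a dict with "frame" (384x512x3 uint8, blue, green, red), "fx", "fy", "cx", "cy" (pixels), "cam_to_world" (4x4, takes a point from camera to world coordinates). Camera axes: x right, y down, z forward; pixel columns grow to the right and rows downward; lengths in mm; the calibration is good to about 2 mm. A picture is of the moment at which its call begins. There is no depth.
- bot.sign_off(): hands the job in; it is judged then, once.
Trained networks look in a picture, given as the dict that the camera call returned (one of the last four; its "shot" number tells which), for a name from the list of things; names that differ only in an ending like _2 or _b are one class to them, and where a whole thing is asked for, a point or a joint stands for the part that bears it (a point fixed in the world has none). Each returns a list of dicts, best first, with "confidence" (0 to 1); they miss things now and then, are a little off and sometimes report something else, mostly with a low value. They report only what shows in the picture. A call takes as long as a camera call. They do not tell look-alikes from the thing itself.
- bot.boxes_of(picture, thing): "point" ([column, row] in pixels, amid what is visible of it).
The state is a dict: "clock": time; "joint_pos": joint angles; "joint_vel": joint speeds; "joint_efforts": joint torques, N m; "tool_pos": TCP position; "tcp_rot": TCP orientation; "force": force on the tool from outside, world axes, zero at the start; "ft_torque": the same for the moment, N m; "grip_width": finger opening in mm; "finger_force": force on a finger pad.
Only numpy, scipy, OpenCV 4.12 (cv2) and the standard library are available. Lean on these libraries where they do the work, as an engineer would, in place of code of your own. Each camera call takes 0.05 s, during which the arm holds its last target. There are 200 camera calls.

## Working session

There is one attempt and no reset: what is moved stays moved. The work goes in short steps, Python scripts to look and compute and a shell command to move; the robot and the scene stay as the last step left them, time stands still between calls to the robot, and variables do not carry over. Pictures are saved under pics/ and viewed, at most 10 in all, crops included, and the job is handed in when it is done.

```bash
mkdir -p pics; ls
cat > h.py <<'E'
import numpy as np, cv2
from station import bot
from scipy.spatial.transform import Rotation as R
def ray(p,uv):
    T=np.array(p["cam_to_world"]); d=np.array([(uv[0]-p["cx"])/p["fx"],(uv[1]-p["cy"])/p["fy"],1.0])
    return T[:3,3],T[:3,:3]@d
def atz(p,uv,z):
    o,d=ray(p,uv); return o+d*(z-o[2])/d[2]
def proj(p,X):
    T=np.linalg.inv(np.array(p["cam_to_world"])); c=T[:3,:3]@np.array(X,float)+T[:3,3]
    return np.array([p["fx"]*c[0]/c[2]+p["cx"],p["fy"]*c[1]/c[2]+p["cy"]])
def tri(l):
    A=np.zeros((3,3));b=np.zeros(3)
    for p,uv in l:
        o,d=ray(p,uv);d=d/np.linalg.norm(d);M=np.eye(3)-np.outer(d,d);A+=M;b+=M@o
    return np.linalg.solve(A,b)
E
cat > look.py <<'E'
from h import *
S={}
for n in ["scene","side","wrist"]:
    p=bot.get_image(n); cv2.imwrite(f"pics/a_{n}.png",p["frame"]); print(n,np.round(np.array(p["cam_to_world"])[:3,3]),p["fx"])
    for t in ["tube","rack","dock","carrier","well_mouth","catch_left_pad","catch_right_pad","vial_large","vial_small","cup"]:
        print(t,[(np.round(r["point"]).tolist(),round(r["confidence"],2)) for r in bot.boxes_of(p,t)[:4]])
im=[cv2.imread(f"pics/a_{n}.png") for n in ["scene","side"]]
cv2.imwrite("pics/a.png",np.vstack(im)[:, :])
s=bot.get_state(); print(s)
E
python3 look.py
```

```text
pics
scene [263. 567. 856.] 376.1530140683191
tube [([292.0, 156.0], 0.61), ([222.0, 265.0], 0.6)]
rack [([285.0, 161.0], 0.72)]
dock [([287.0, 293.0], 0.6), ([227.0, 273.0], 0.56)]
carrier [([230.0, 260.0], 0.72), ([212.0, 167.0], 0.44)]
well_mouth [([228.0, 257.0], 0.82)]
catch_left_pad [([220.0, 263.0], 0.42)]
catch_right_pad []
vial_large [([203.0, 190.0], 0.58)]
vial_small [([289.0, 164.0], 0.69), ([212.0, 168.0], 0.62)]
cup [([153.0, 202.0], 0.56)]
side [ 370. -583.  641.] 371.27493270482586
tube [([237.0, 258.0], 0.7)]
rack [([252.0, 284.0], 0.91), ([240.0, 259.0], 0.57), ([209.0, 164.0], 0.35), ([214.0, 180.0], 0.28)]
dock [([211.0, 178.0], 0.69), ([152.0, 188.0], 0.58)]
carrier [([208.0, 163.0], 0.52)]
well_mouth [([210.0, 165.0], 0.81)]
catch_left_pad []
catch_right_pad []
vial_large [([293.0, 192.0], 0.67)]
vial_small [([314.0, 220.0], 0.64), ([215.0, 176.0], 0.63)]
cup [([307.0, 160.0], 0.89)]
wrist [177. 631. 374.] 324.03179671884635
tube []
rack []
dock [([24.0, 308.0], 0.91)]
carrier []
well_mouth []
catch_left_pad []
catch_right_pad []
vial_large []
vial_small []
cup []
{'clock': 1.65, 'joint_pos': array([ 1.08637867e+00,  1.23766099e-01,  1.65028631e+00,  1.15488394e-05,
        1.36748842e+00, -8.25842878e-02]), 'joint_vel': array([-0.0011279 , -0.00074032,  0.00098788,  0.00061462, -0.00058222,
        0.0010437 ]), 'joint_efforts': array([-1.04242619e-03, -4.23581064e+01, -3.65743017e+01, -1.56082497e-04,
        5.43002170e-04, -4.88301538e-06]), 'tool_pos': array([254.23238131, 598.2161317 , 231.35227792]), 'tcp_rot': array([6.26963147e-01, 3.07839224e+00, 8.31261558e-05]), 'force': array([-0.36445219, -0.5527682 , -0.69036399]), 'ft_torque': array([ 0.02412796, -0.05769211,  0.02109693]), 'finger_force': 0.0, 'grip_width': 85.19478532300742}
```

Run:
```python
import cv2,numpy as np
a=cv2.imread("pics/a_scene.png")[130:350,125:345];b=cv2.imread("pics/a_side.png")[130:350,125:345]
cv2.imwrite("pics/ab.png",cv2.resize(np.hstack([a,b]),(800,400),interpolation=cv2.INTER_CUBIC))
from h import *
s=R.from_rotvec([6.26963147e-01, 3.07839224e+00,0]).as_matrix();print(s.round(3))
```

```text
[[-0.92   0.391  0.   ]
 [ 0.391  0.92  -0.   ]
 [-0.     0.    -1.   ]]
```

View pics/ab.png

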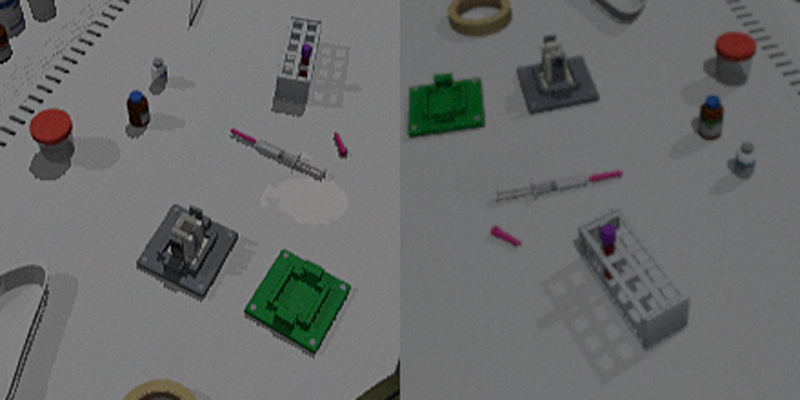

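The grey dock with the white carrier is at scene (228,265) and side (210,175). The green look-alike, at scene (289,293) and side (150,188), has no carrier and isn't meant. The purple cap is at scene (293,157) and side (239,257). The vials and cup stand to the left.

```bash
cat > est.py <<'E'
from h import *
a=bot.get_image("scene");b=bot.get_image("side")
c=lambda u,v:(u/1.818+125,v/1.818+130)
print("cap",tri([(a,c(306,50)),(b,c(207,232))]), atz(a,c(306,46),84),atz(b,c(207,226),84))
print("mouth",tri([(a,(228,257)),(b,(210,165))]),atz(a,(228,257),74))
C=[c(175,205),c(237,238),c(205,297),c(138,262)]
P=np.array([atz(a,q,12)[:2] for q in C]);print("dock",P.round(),P.mean(0),[np.degrees(np.arctan2(*(P[(i+1)%4]-P[i])[::-1])).round(1) for i in range(4)])
C=[c(135,60),c(182,54),c(198,98),c(127,110)]
P=np.array([atz(b,q,12)[:2] for q in C]);print("dockside",P.round(),P.mean(0))
P=np.array([atz(a,q,58)[:2] for q in [c(292,17),c(321,20),c(308,85),c(276,80)]]);print("rack",P.round(),P.mean(0))
print("vl",atz(a,(203,190),31),"vs",atz(a,(212,168),25),"cup",atz(a,(153,202),32))
T=np.array(bot.get_image("wrist")["cam_to_world"]);print(T.round(3))
E
python3 est.py
```

```text
cap [ 480.39781217 -150.09191853   80.39665874] [ 481.32410793 -154.49081483   84.        ] [ 483.26336674 -145.00297753   84.        ]
mouth [503.1423743  195.54217521  46.00735568] [494.43820207 208.40050119  74.        ]
dock [[548. 152.]
 [446. 159.]
 [446. 254.]
 [549. 251.]] [497.46978521 203.82453518] [np.float64(175.9), np.float64(90.2), np.float64(-1.9), np.float64(-90.7)]
dockside [[485. 259.]
 [558. 251.]
 [552. 141.]
 [450. 147.]] [510.98327875 199.31695865]
rack [[ 535. -230.]
 [ 489. -246.]
 [ 454. -103.]
 [ 502.  -90.]] [ 495.24888158 -167.40881919]
vl [670.6622828   35.35702116  31.        ] vs [692.91881892 -52.0777109   25.        ] cup [769.7622124  133.34117368  32.        ]
[[ 3.91000e-01  8.71000e-01  2.98000e-01  1.77300e+02]
 [ 9.20000e-01 -3.70000e-01 -1.26000e-01  6.31277e+02]
 [ 0.00000e+00  3.24000e-01 -9.46000e-01  3.73821e+02]
 [ 0.00000e+00  0.00000e+00  0.00000e+00  1.00000e+00]]
```

```bash
python3 -m pendant '[{"x":-100,"y":-70,"z":0,"yaw":-0.2,"hand":-0.2},{"x":-378,"y":-268,"z":0,"yaw":-0.4,"hand":-0.2},{"x":-378,"y":-268,"z":0,"yaw":-0.4,"hand":-0.2},{"x":-378,"y":-268,"z":0,"yaw":-0.4,"hand":-0.2},{"x":-378,"y":-268,"z":0,"yaw":-0.4,"hand":-0.2},{"x":-378,"y":-268,"z":0,"yaw":-0.4,"hand":-0.2},{"x":-378,"y":-268,"z":0,"yaw":-0.4,"hand":-0.2},{"x":-378,"y":-268,"z":0,"yaw":-0.4,"hand":-0.2},{"x":-378,"y":-268,"z":0,"yaw":-0.4,"hand":-0.2},{"x":-378,"y":-268,"z":0,"yaw":-0.4,"hand":-0.2},{"x":-378,"y":-268,"z":0,"yaw":-0.4,"hand":-0.2},{"x":-378,"y":-268,"z":0,"yaw":-0.4,"hand":-0.2},{"x":-378,"y":-268,"z":0,"yaw":-0.4,"hand":-0.2},{"x":-378,"y":-268,"z":0,"yaw":-0.4,"hand":-0.2},{"x":-378,"y":-268,"z":0,"yaw":-0.4,"hand":-0.2},{"x":-378,"y":-268,"z":0,"yaw":-0.4,"hand":-0.2}]' 30
cat > w.py <<'E'
import sys
from h import *
n=sys.argv[1]; p=bot.get_image("wrist"); cv2.imwrite(f"pics/{n}.png",p["frame"])
import pickle; pickle.dump({k:v for k,v in p.items()},open(f"{n}.pkl","wb"))
for t in sys.argv[2:]: print(t,[(np.round(r["point"],1).tolist(),round(r["confidence"],2)) for r in bot.boxes_of(p,t)[:3]])
s=bot.get_state(); print(s["clock"],s["tool_pos"],np.round(R.from_rotvec(s["tcp_rot"]).as_matrix(),4).tolist())
E
python3 w.py w1 well_mouth catch_left_pad catch_right_pad
```

```text
clock: 3.13
tool_pos: [496.6, 205.1, 231.3]
tcp_rot: [0.001, -3.141, -0.0]
force: [0.0, 0.5, 0.5]
grip_width: 51.5
finger_force: 0.0
well_mouth [([255.5, 169.7], 0.72)]
catch_left_pad [([278.1, 174.1], 0.76)]
catch_right_pad [([226.2, 169.2], 0.59)]
3.3333 [496.82998842 204.67793434 231.34178436] [[-1.0, 0.0001, -0.0], [0.0001, 1.0, 0.0001], [0.0, 0.0001, -1.0]]
```

View pics/w1.png

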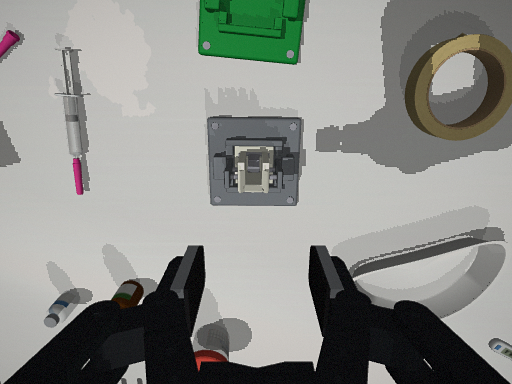

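The carrier is at (255,170) in the grey dock (corners about 208–302 × 117–206), with the catches left and right along the image, i.e. world ±y. The green one is at the top. I'll enlarge the carrier to confirm it and find the jaw side.

Run:
```python
import cv2,pickle
p=pickle.load(open("w1.pkl","rb"))
cv2.imwrite("pics/w1c.png",cv2.resize(p["frame"][105:217,195:315],(640,597),interpolation=cv2.INTER_CUBIC))
from h import *
for q,z in [((255.5,169.7),74),((278.1,174.1),64),((226.2,169.2),64)]: print(atz(p,q,z).round(1))
```

```text
[492.5 204.7  74. ]
[499.6 227.1  64. ]
[494.6 175.8  64. ]
```

View pics/w1c.png

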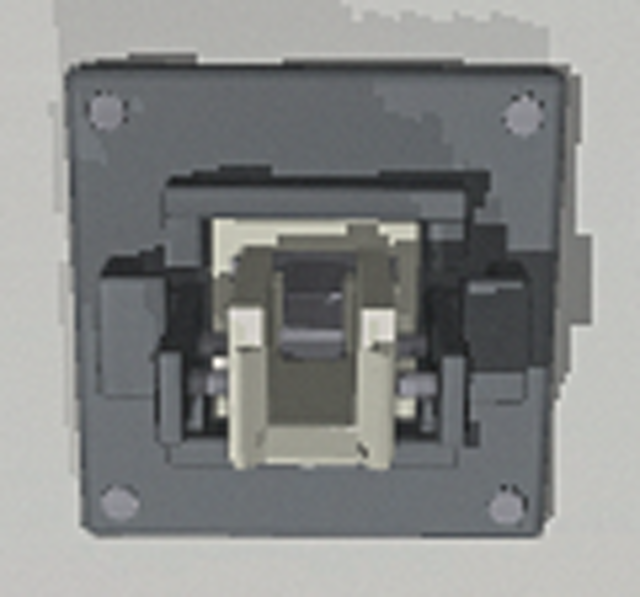

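Run:
```python
from h import *
import pickle
p=pickle.load(open("w1.pkl","rb")); f=640/120
c=lambda u,v:(195+u/f,105+v/f)
S=np.array([atz(p,c(*q),12)[:2] for q in [(108,110),(524,115),(507,503),(120,502)]]);print("screws",S.round(1),S.mean(0))
D=np.array([atz(p,c(*q),12)[:2] for q in [(68,68),(566,70),(543,533),(86,533)]]);print("plate",D.round(1),D.mean(0))
for q in [(231,465),(394,465),(231,310),(394,310),(268,425),(358,425)]: print("block",atz(p,c(*q),75).round(1))
print(atz(p,c(312,425),75))
# prediction of block top outline for centre at plate mean
m=D.mean(0)
for dx,dy,z in [(15,-15.5,75),(15,15.5,75),(6.8,0,75),(0,0,75)]: q=proj(p,[m[0]+dx,m[1]+dy,z]);print((q-[195,105])*f)
```

```text
screws [[458.8 160.2]
 [459.8 246.3]
 [545.2 245.6]
 [545.  159.4]] [502.221782   202.88903928]
plate [[450.3 152.4]
 [450.7 254.5]
 [552.4 254. ]
 [552.4 151.5]] [501.45483028 203.09661038]
block [514.8 188.   75. ]
block [514.8 217.8  75. ]
block [485.8 188.5  75. ]
block [485.8 217.4  75. ]
block [507.2 194.8  75. ]
block [507.2 211.1  75. ]
[507.18307665 202.80035226  75.        ]
[229.02806119 473.32449691]
[398.46186127 473.37172048]
[313.6478028  430.63644297]
[313.56445241 394.66477454]
```

The jaw is on the image-top side (world -x), so the carrier yaw is about 0, and its centre is about (500.4, 203). Next is the tube.

```bash
python3 -m pendant '[{"x":15,"y":-355,"z":30,"yaw":0,"hand":-0.2},{"x":15,"y":-355,"z":30,"yaw":0,"hand":-0.2},{"x":15,"y":-355,"z":30,"yaw":0,"hand":-0.2},{"x":15,"y":-355,"z":30,"yaw":0,"hand":-0.2},{"x":15,"y":-355,"z":30,"yaw":0,"hand":-0.2},{"x":15,"y":-355,"z":30,"yaw":0,"hand":-0.2},{"x":15,"y":-355,"z":30,"yaw":0,"hand":-0.2},{"x":15,"y":-355,"z":30,"yaw":0,"hand":-0.2},{"x":15,"y":-355,"z":30,"yaw":0,"hand":-0.2},{"x":15,"y":-355,"z":30,"yaw":0,"hand":-0.2},{"x":15,"y":-355,"z":30,"yaw":0,"hand":-0.2},{"x":15,"y":-355,"z":30,"yaw":0,"hand":-0.2},{"x":15,"y":-355,"z":30,"yaw":0,"hand":-0.2},{"x":15,"y":-355,"z":30,"yaw":0,"hand":-0.2}]'
python3 w.py w2 tube rack
python3 - <<'E'
import cv2
cv2.imwrite("pics/w2c.png",cv2.resize(cv2.imread("pics/w2.png")[60:300,100:420],(800,600),interpolation=cv2.INTER_CUBIC))
E
```

```text
clock: 4.5
tool_pos: [481.9, -150.0, 201.5]
tcp_rot: [-0.001, 3.141, 0.0]
force: [0.5, -0.4, 0.5]
grip_width: 51.1
finger_force: 0.0
tube [([255.0, 182.6], 0.72)]
rack [([227.6, 187.2], 0.95), ([255.2, 180.4], 0.67)]
4.65 [ 481.88014255 -150.39173187  201.48317409] [[-1.0, 0.0002, 0.0003], [0.0002, 1.0, -0.0001], [-0.0003, -0.0001, -1.0]]
```

View pics/w2c.png

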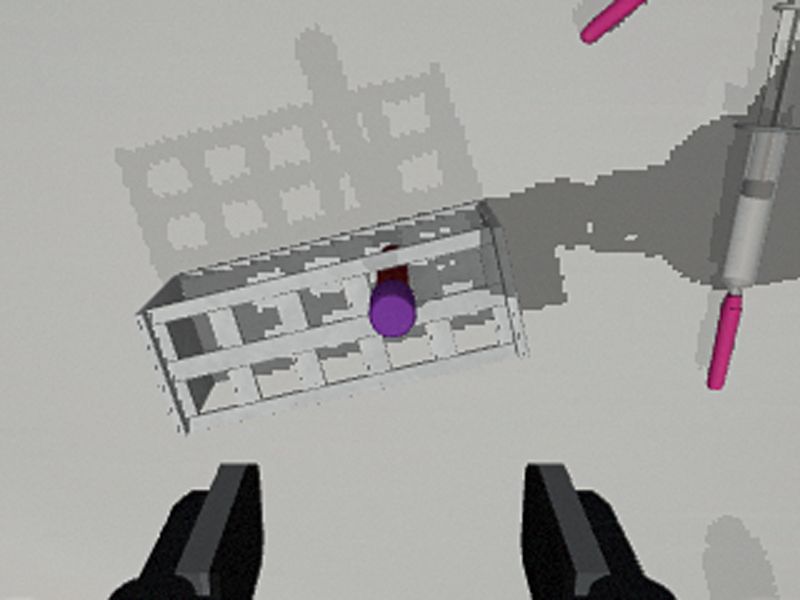

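The purple cap's top disc is at about crop (392,314), full image (257,185.6). It leaves the rack hole clearly visible.

Run:
```python
from h import *
import pickle
p=pickle.load(open("w2.pkl","rb")); f=p["frame"].astype(int)
b,g,r=f[...,0],f[...,1],f[...,2]
m=((b>g+50)&(r>g+30)&(b>r)).astype(np.uint8); m[:150]=0;m[220:]=0
ys,xs=np.nonzero(m);print(xs.min(),xs.max(),ys.min(),ys.max(),len(xs))
print("top guess",atz(p,(256.8,185.6),88))
T=(xs.min()+xs.max())/2
# brim: bottom edge of the disc = far (+x) top edge
print("far edge",atz(p,(T,ys.max()+.5),88)-[8,0,0])
c=atz(p,(256.8,185.6),88)
for X in (c+[8,0,0],c+[0,8,0],c-[0,8,0]):print(proj(p,X))
```

```text
248 265 175 194 280
top guess [ 479.91814039 -149.21554857   88.        ]
far edge [ 479.7324598  -149.46137755   88.        ]
[256.79365186 194.70953058]
[266.45115608 185.6024386 ]
[247.14874596 185.59756138]
```

```bash
python3 -m pendant '[{"x":2,"y":1,"z":40,"yaw":0,"hand":-0.2},{"x":2,"y":1,"z":80,"yaw":0,"hand":-0.2},{"x":2,"y":1,"z":115,"yaw":0,"hand":-0.2},{"x":2,"y":1,"z":130,"yaw":0,"hand":-0.2},{"x":2,"y":1,"z":136,"yaw":0,"hand":-0.2},{"x":2,"y":1,"z":136,"yaw":0,"hand":-0.2},{"x":2,"y":1,"z":136,"yaw":0,"hand":0.4},{"x":2,"y":1,"z":136,"yaw":0,"hand":1},{"x":2,"y":1,"z":136,"yaw":0,"hand":1},{"x":2,"y":1,"z":136,"yaw":0,"hand":1},{"x":2,"y":1,"z":136,"yaw":0,"hand":1},{"x":2,"y":1,"z":136,"yaw":0,"hand":1},{"x":2,"y":1,"z":136,"yaw":0,"hand":1},{"x":2,"y":1,"z":136,"yaw":0,"hand":1},{"x":2,"y":1,"z":136,"yaw":0,"hand":1},{"x":2,"y":1,"z":136,"yaw":0,"hand":1}]' 30
```

```text
clock: 5.98
tool_pos: [481.3, -150.8, 67.5]
tcp_rot: [0.003, 3.138, -0.002]
force: [0.3, 0.6, 6.2]
grip_width: 14.6
finger_force: 29.4
```

```bash
python3 -m pendant '[{"z":-20,"hand":1},{"z":-50,"hand":1},{"z":-85,"hand":1},{"z":-120,"hand":1},{"z":-150,"hand":1},{"z":-150,"hand":1},{"z":-150,"hand":1},{"z":-150,"hand":1}]'
python3 w.py w3
python3 - <<'E'
import cv2,sys
sys.path.insert(0,".")
from h import *
s=bot.get_image("side")
t=bot.get_state()["tool_pos"];u,v=proj(s,t).astype(int);print(u,v)
a=cv2.resize(cv2.imread("pics/w3.png")[200:384,156:356],(400,368),interpolation=cv2.INTER_CUBIC)
b=cv2.resize(s["frame"][v-46:v+46,u-50:u+50],(400,368),interpolation=cv2.INTER_CUBIC)
cv2.imwrite("pics/w3c.png",np.hstack([a,b]))
E
```

```text
6.0333 [ 481.32019918 -150.82750991   67.55900688] [[-1.0, 0.0019, 0.0038], [0.0019, 1.0, -0.0013], [-0.0038, -0.0013, -1.0]]
238 262invalid input
```

View pics/w3c.png

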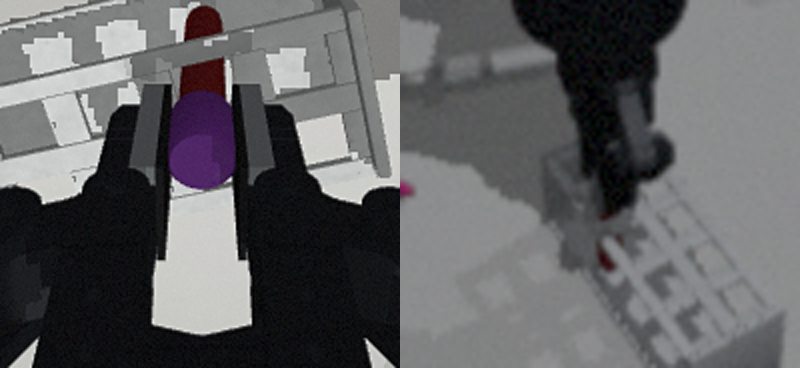

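The cap sits between the pads. All row fields are required, so I'll resend the lift.

```bash
python3 -m pendant '[{"x":0,"y":0,"z":-15,"yaw":0,"hand":1},{"x":0,"y":0,"z":-40,"yaw":0,"hand":1},{"x":0,"y":0,"z":-75,"yaw":0,"hand":1},{"x":0,"y":0,"z":-110,"yaw":0,"hand":1},{"x":0,"y":0,"z":-130,"yaw":0,"hand":1},{"x":0,"y":0,"z":-130,"yaw":0,"hand":1},{"x":0,"y":0,"z":-130,"yaw":0,"hand":1},{"x":0,"y":0,"z":-130,"yaw":0,"hand":1},{"x":0,"y":0,"z":-130,"yaw":0,"hand":1}]'
python3 w.py w4
python3 - <<'E'
import cv2,sys
sys.path.insert(0,".")
from h import *
s=bot.get_image("side")
t=bot.get_state()["tool_pos"];u,v=proj(s,t).astype(int);print(u,v)
a=cv2.resize(cv2.imread("pics/w4.png")[200:384,156:356],(400,368),interpolation=cv2.INTER_CUBIC)
b=cv2.resize(s["frame"][v-36:v+56,u-50:u+50],(400,368),interpolation=cv2.INTER_CUBIC)
b=cv2.convertScaleAbs(b,alpha=1.5)
cv2.imwrite("pics/w4c.png",np.hstack([a,b]))
E
```

```text
clock: 6.83
tool_pos: [478.5, -149.8, 193.1]
tcp_rot: [-0.003, -3.138, -0.002]
force: [0.3, 0.2, -0.4]
grip_width: 14.7
finger_force: 29.4
6.8833 [ 478.5401975  -149.80271163  193.09882955] [[-1.0, 0.0018, -0.0035], [0.0018, 1.0, 0.0014], [0.0035, 0.0014, -1.0]]
235 215
```

View pics/w4c.png

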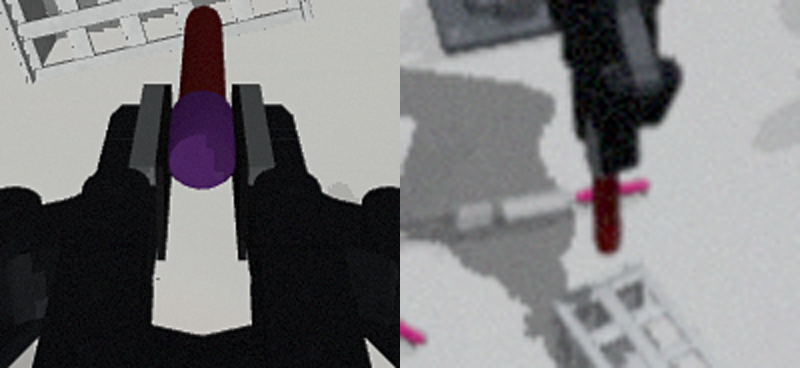

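Run:
```python
from h import *
import pickle
p=pickle.load(open("w4.pkl","rb")); t=np.array([478.54,-149.80,193.1])
print("captop",(atz(p,(257,280.5),t[2]+20.5)-t).round(1),"far edge",(atz(p,(257,294),t[2]+20.5)-t-[8,0,0]).round(1))
f=p["frame"].astype(int); m=(f[...,2]>f[...,1]+25)&(f[...,2]>f[...,0]+15); m[:190]=0
ys,xs=np.nonzero(m); print(xs.min(),xs.max(),ys.min(),ys.max())
for z in (-63.5,-60): 
  y0=ys.min(); xc=xs[ys<y0+6].mean(); print("bottom -x edge",(atz(p,(xc,y0),t[2]+z)-t+[6.2,0,0]).round(1))
for dz in (30,45): 
  pass
s=bot.get_state();print(s["tool_pos"],s["clock"])
```

```text
captop [-0.9  0.7 20.5] far edge [-1.9  0.7 20.5]
246 432 190 342
bottom -x edge [ -8.6  92.6 -63.5]
bottom -x edge [ -9.8  91.1 -60. ]
[ 478.68750553 -149.84561089  193.27936654] 6.9333
```

Run:
```python
from h import *
import pickle
p=pickle.load(open("w4.pkl","rb")); t=np.array([478.54,-149.80,193.1])
f=p["frame"].astype(int)[:,235:280]; m=(f[...,2]>f[...,1]+25)&(f[...,2]>f[...,0]+15); m[:195]=0;m[250:]=0
ys,xs=np.nonzero(m);xs=xs+235; print(xs.min(),xs.max(),ys.min(),ys.max())
xc=xs.mean()
print((atz(p,(xc,ys.min()),t[2]-63.5)-t+[6.2,0,0]).round(1),(atz(p,(xc,200),t[2]-63.5)-t).round(1),(atz(p,(xc,206),t[2]-60)-t).round(1))
```

```text
246 267 203 248
[  0.4   0.9 -63.5] [ -7.9   0.9 -63.5] [ -4.9   0.8 -60. ]
```

```bash
python3 -m pendant '[{"x":-21,"y":352,"z":0,"yaw":0,"hand":1},{"x":-21,"y":352,"z":0,"yaw":0,"hand":1},{"x":-21,"y":352,"z":0,"yaw":0,"hand":1},{"x":-21,"y":352,"z":0,"yaw":0,"hand":1},{"x":-21,"y":352,"z":0,"yaw":0,"hand":1},{"x":-21,"y":352,"z":0,"yaw":0,"hand":1},{"x":-21,"y":352,"z":0,"yaw":0,"hand":1},{"x":-21,"y":352,"z":0,"yaw":0,"hand":1},{"x":-21,"y":352,"z":0,"yaw":0,"hand":1},{"x":-21,"y":352,"z":20,"yaw":0,"hand":1},{"x":-21,"y":352,"z":40,"yaw":0,"hand":1},{"x":-21,"y":352,"z":44,"yaw":0,"hand":1},{"x":-21,"y":352,"z":44,"yaw":0,"hand":1},{"x":-21,"y":352,"z":44,"yaw":0,"hand":1},{"x":-21,"y":352,"z":44,"yaw":0,"hand":1},{"x":-21,"y":352,"z":44,"yaw":0,"hand":1},{"x":-21,"y":352,"z":44,"yaw":0,"hand":1},{"x":-21,"y":352,"z":44,"yaw":0,"hand":1}]'
python3 w.py w5
python3 - <<'E'
import cv2,sys
sys.path.insert(0,".")
from h import *
s=bot.get_image("side");c=bot.get_image("scene")
t=bot.get_state()["tool_pos"]
a=cv2.resize(cv2.imread("pics/w5.png")[130:300,190:325],(476,600),interpolation=cv2.INTER_CUBIC)
L=[]
for q in (s,c):
    u,v=proj(q,t-[0,0,55]).astype(int);print(u,v); L.append(cv2.resize(q["frame"][v-37:v+38,u-40:u+40],(320,300),interpolation=cv2.INTER_CUBIC))
cv2.imwrite("pics/w5c.png",np.hstack([a,cv2.convertScaleAbs(np.vstack(L),alpha=1.3)]))
E
```

```text
clock: 8.43
tool_pos: [501.8, 201.7, 152.3]
tcp_rot: [0.003, 3.14, 0.001]
force: [0.1, 0.0, 0.1]
grip_width: 14.6
finger_force: 29.5
8.4833 [501.69888625 201.6545273  152.07297606] [[-1.0, 0.0021, 0.0012], [0.0021, 1.0, 0.0004], [-0.0012, 0.0004, -1.0]]
207 147
226 248
```

View pics/w5c.png

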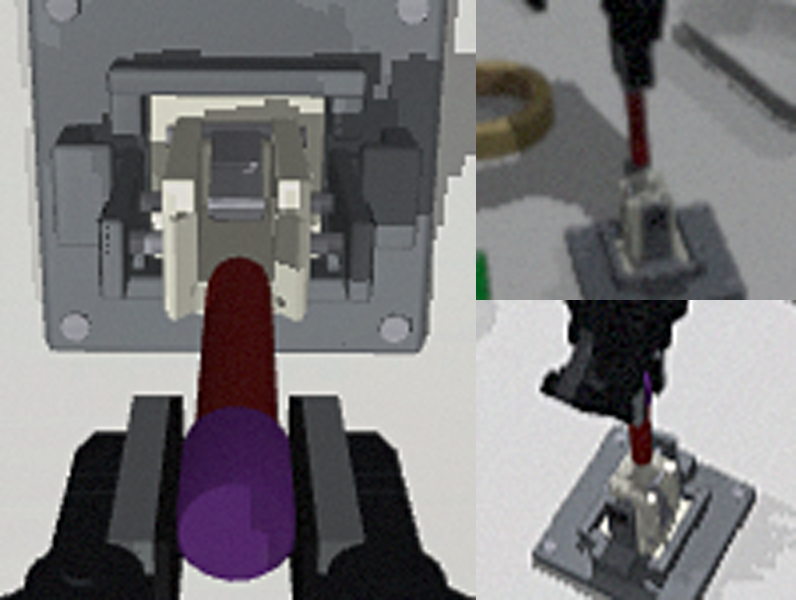

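Run:
```python
from h import *
import pickle
p=pickle.load(open("w5.pkl","rb")); s=bot.get_state();t=s["tool_pos"];print(s["clock"],t.round(1))
t=np.array([501.7,201.65,152.1]); f=600/170
c=lambda u,v:(190+u/f,130+v/f)
for n,q,z in [("rear lip L",(180,318),75),("rear lip R",(305,318),75),("front lip L out",(162,182),75),("front lip R in",(300,182),75),("inL",(194,182),75),("inR",(277,182),75),("tube edge",(239,257),t[2]-63.5),("tube edge lo",(239,257),t[2]-61)]: print(n,atz(p,c(*q),z).round(1))
for u in (23,382,): pass
S=np.array([atz(p,c(*q),12) for q in [(62,8),(413,10),(395,328),(76,327)]]);print(S.mean(0))
for dx in (-6.2,0):print((proj(p,t+[dx-.5,0.8,-63.5])-[190,130])*f)
```

```text
8.5833 [501.5 201.7 151.7]
rear lip L [515.1 190.7  75. ]
rear lip R [515.1 216.9  75. ]
front lip L out [485.3 187.6  75. ]
front lip R in [485.4 215.3  75. ]
inL [485.3 194.1  75. ]
inR [485.4 210.7  75. ]
tube edge [496.3 203.   88.6]
tube edge lo [495.3 203.   91.1]
[502.97361303 202.71103585  12.        ]
[235.95470625 250.75044504]
[236.01238002 280.69713128]
```

```bash
python3 -m pendant '[{"x":2,"y":-0.5,"z":0,"yaw":0,"hand":1},{"x":2,"y":-0.5,"z":0,"yaw":0,"hand":1},{"x":2,"y":-0.5,"z":0,"yaw":0,"hand":1},{"x":2,"y":-0.5,"z":0,"yaw":0,"hand":1},{"x":2,"y":-0.5,"z":0,"yaw":0,"hand":1},{"x":2,"y":-0.5,"z":0,"yaw":0,"hand":1},{"x":2,"y":-0.5,"z":0,"yaw":0,"hand":1},{"x":2,"y":-0.5,"z":0,"yaw":0,"hand":1},{"x":2,"y":-0.5,"z":0,"yaw":0,"hand":1},{"x":2,"y":-0.5,"z":0,"yaw":0,"hand":1}]'
```

```text
clock: 9.42
tool_pos: [499.3, 201.2, 151.3]
tcp_rot: [-0.003, -3.142, 0.0]
force: [0.5, -0.6, 0.2]
grip_width: 14.7
finger_force: 29.5
```

```bash
python3 -m pendant '[{"x":0,"y":0,"z":5,"yaw":0,"hand":1},{"x":0,"y":0,"z":10,"yaw":0,"hand":1},{"x":0,"y":0,"z":15,"yaw":0,"hand":1},{"x":0,"y":0,"z":19,"yaw":0,"hand":1},{"x":0,"y":0,"z":23,"yaw":0,"hand":1},{"x":0,"y":0,"z":27,"yaw":0,"hand":1},{"x":0,"y":0,"z":27,"yaw":0,"hand":1},{"x":0,"y":0,"z":27,"yaw":0,"hand":1},{"x":0,"y":0,"z":27,"yaw":0,"hand":1}]' 40
python3 w.py w6
python3 - <<'E'
import cv2,sys
sys.path.insert(0,".")
from h import *
s=bot.get_image("side");c=bot.get_image("scene")
t=bot.get_state()["tool_pos"]
a=cv2.resize(cv2.imread("pics/w6.png")[130:300,190:325],(476,600),interpolation=cv2.INTER_CUBIC)
L=[]
for q in (s,c):
    u,v=proj(q,t-[0,0,55]).astype(int); L.append(cv2.resize(q["frame"][v-37:v+38,u-40:u+40],(320,300),interpolation=cv2.INTER_CUBIC))
cv2.imwrite("pics/w6c.png",np.hstack([a,cv2.convertScaleAbs(np.vstack(L),alpha=1.3)]))
E
```

```text
clock: 10.17
tool_pos: [499.3, 201.2, 124.2]
tcp_rot: [-0.003, -3.142, 0.0]
force: [1.1, -0.7, -0.0]
grip_width: 14.2
finger_force: 40.1
10.2167 [499.33322828 201.20135484 124.3040277 ] [[-1.0, 0.0018, 0.0001], [0.0018, 1.0, -0.0001], [-0.0001, -0.0001, -1.0]]
```

View pics/w6c.png

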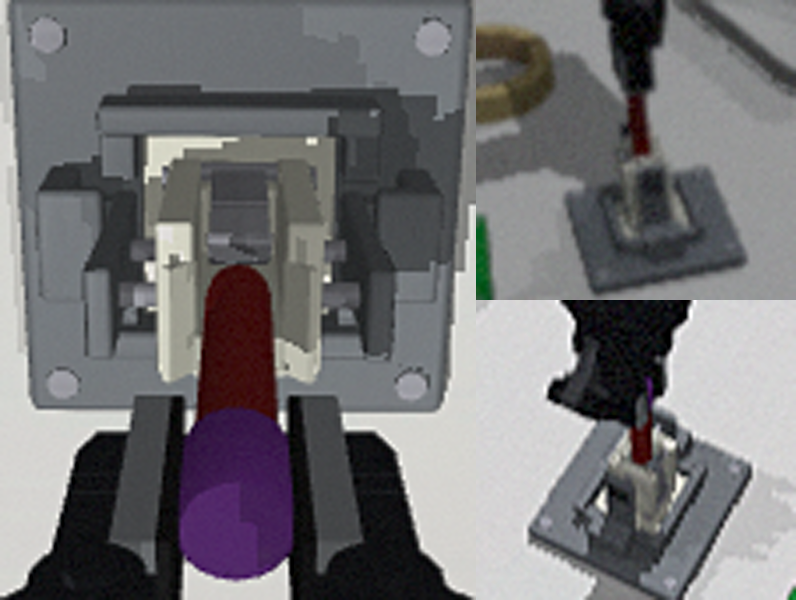

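The tube is centred between the lips and just inside the mouth, with no contact force. I'll push on.

```bash
python3 -m pendant '[{"x":0,"y":0,"z":4,"yaw":0,"hand":1},{"x":0,"y":0,"z":8,"yaw":0,"hand":1},{"x":0,"y":0,"z":12,"yaw":0,"hand":1},{"x":0,"y":0,"z":16,"yaw":0,"hand":1},{"x":0,"y":0,"z":20,"yaw":0,"hand":1},{"x":0,"y":0,"z":24,"yaw":0,"hand":1},{"x":0,"y":0,"z":28,"yaw":0,"hand":1},{"x":0,"y":0,"z":28,"yaw":0,"hand":1},{"x":0,"y":0,"z":28,"yaw":0,"hand":1}]' 40
```

```text
clock: 11.07
tool_pos: [498.4, 200.9, 95.0]
tcp_rot: [-0.003, -3.139, 0.001]
force: [3.6, -0.6, -1.9]
grip_width: 14.2
finger_force: 40.0
```

```bash
python3 -m pendant '[{"x":0,"y":0,"z":4,"yaw":0,"hand":1},{"x":0,"y":0,"z":8,"yaw":0,"hand":1},{"x":0,"y":0,"z":11,"yaw":0,"hand":1},{"x":0,"y":0,"z":14,"yaw":0,"hand":1},{"x":0,"y":0,"z":16,"yaw":0,"hand":1},{"x":0,"y":0,"z":18,"yaw":0,"hand":1},{"x":0,"y":0,"z":18,"yaw":0,"hand":1},{"x":0,"y":0,"z":18,"yaw":0,"hand":1},{"x":0,"y":0,"z":18,"yaw":0,"hand":1}]' 40
```

```text
clock: 11.82
tool_pos: [500.5, 201.4, 79.7]
tcp_rot: [0.003, 3.139, 0.0]
force: [4.1, -1.4, 5.2]
grip_width: 14.3
finger_force: 40.7
```

```bash
python3 -m pendant '[{"x":0,"y":0,"z":2,"yaw":0,"hand":1},{"x":0,"y":0,"z":4,"yaw":0,"hand":1},{"x":0,"y":0,"z":4,"yaw":0,"hand":1},{"x":0,"y":0,"z":4,"yaw":0,"hand":1},{"x":0,"y":0,"z":4,"yaw":0,"hand":1}]' 40
```

```text
clock: 12.23
tool_pos: [502.7, 201.8, 79.4]
tcp_rot: [0.002, 3.135, 0.002]
force: [-0.2, -2.8, 19.7]
grip_width: 14.3
finger_force: 41.9
```

The tube has bottomed: TCP z is 79.4 against 79.5 expected, and the force rose to 20 N. Releasing.

```bash
python3 -m pendant '[{"x":0,"y":0,"z":-3,"yaw":0,"hand":1},{"x":0,"y":0,"z":-3,"yaw":0,"hand":0.3},{"x":0,"y":0,"z":-3,"yaw":0,"hand":0.3},{"x":0,"y":0,"z":-3,"yaw":0,"hand":0.3},{"x":0,"y":0,"z":-3,"yaw":0,"hand":0.3},{"x":0,"y":0,"z":-8,"yaw":0,"hand":-0.75},{"x":0,"y":0,"z":-16,"yaw":0,"hand":-0.75},{"x":0,"y":0,"z":-24,"yaw":0,"hand":-0.75},{"x":0,"y":0,"z":-30,"yaw":0,"hand":-0.75},{"x":0,"y":0,"z":-30,"yaw":0,"hand":-0.75},{"x":0,"y":0,"z":-30,"yaw":0,"hand":-0.75},{"x":0,"y":0,"z":-30,"yaw":0,"hand":-0.75},{"x":0,"y":0,"z":-30,"yaw":0,"hand":-0.75}]' 30
python3 w.py w7 well_mouth catch_left_pad catch_right_pad tube
python3 - <<'E'
import cv2
cv2.imwrite("pics/w7c.png",cv2.resize(cv2.imread("pics/w7.png")[120:384,80:432],(800,600),interpolation=cv2.INTER_CUBIC))
E
```

```text
clock: 13.32
tool_pos: [499.0, 201.1, 104.0]
tcp_rot: [-0.003, -3.141, 0.0]
force: [0.6, -0.1, -0.2]
grip_width: 75.0
finger_force: 0.0
well_mouth [([257.8, 213.8], 0.58)]
catch_left_pad [([296.0, 222.9], 0.55)]
catch_right_pad [([215.5, 221.3], 0.67), ([296.1, 222.7], 0.16)]
tube [([257.0, 247.0], 0.7)]
13.5667 [499.12763059 201.16058618 104.01631546] [[-1.0, 0.0018, -0.0006], [0.0018, 1.0, -0.0002], [0.0005, -0.0002, -1.0]]
```

View pics/w7c.png

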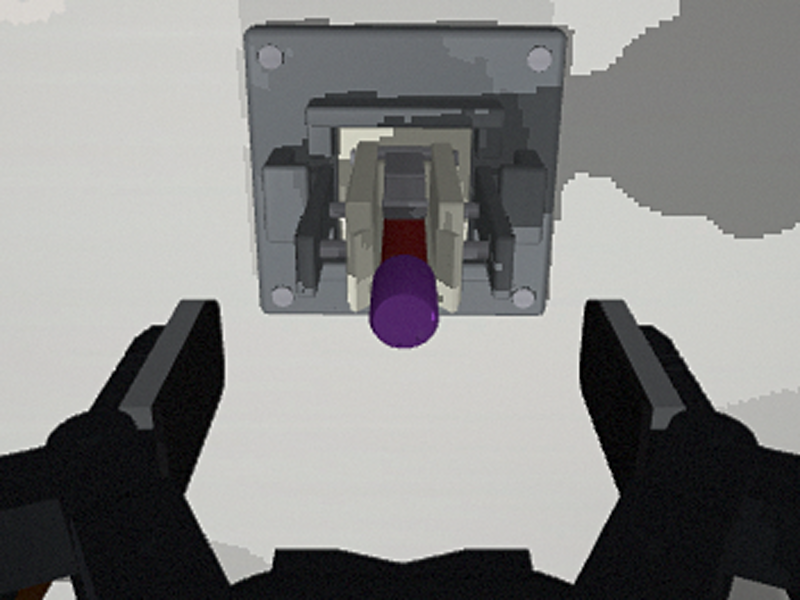

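The tube stands upright, fully seated in the carrier, and the fingers are clear. Next I'll compute the pinch position.

Run:
```python
from h import *
import pickle
p=pickle.load(open("w7.pkl","rb"))
print("cap",atz(p,(257.7,260.8),100).round(1)); print("far edge-8",atz(p,(257.7,120+348/2.273),100).round(1)-[8,0,0])
for q in [(296,222.9),(215.5,221.3)]: print(atz(p,q,64).round(1))
f=2.273;c=lambda u,v:(80+u/f,120+v/f)
for q in [(300,290),(318,290),(512,290),(492,290),(330,165),(478,165)]: print(q,atz(p,c(*q),76).round(1))
```

```text
cap [502.7 202.2 100. ]
far edge-8 [502.  202.2 100. ]
[497.6 225.9  64. ]
[496.5 176.5  64. ]
(300, 290) [508.  175.3  76. ]
(318, 290) [508. 180.  76.]
(512, 290) [508.1 230.4  76. ]
(492, 290) [508.1 225.2  76. ]
(330, 165) [473.7 184.3  76. ]
(478, 165) [473.8 220.5  76. ]
```

```bash
python3 -m pendant '[{"x":-1,"y":1,"z":15,"yaw":0,"hand":-0.75},{"x":-1,"y":1,"z":30,"yaw":0,"hand":-0.75},{"x":-1,"y":1,"z":42,"yaw":0,"hand":-0.75},{"x":-1,"y":1,"z":52,"yaw":0,"hand":-0.75},{"x":-1,"y":1,"z":58,"yaw":0,"hand":-0.75},{"x":-1,"y":1,"z":58,"yaw":0,"hand":-0.75},{"x":-1,"y":1,"z":58,"yaw":0,"hand":-0.75},{"x":-1,"y":1,"z":58,"yaw":0,"hand":-0.75}]' 30 && python3 -m pendant '[{"x":0,"y":0,"z":0,"yaw":0,"hand":-0.4},{"x":0,"y":0,"z":0,"yaw":0,"hand":-0.3},{"x":0,"y":0,"z":0,"yaw":0,"hand":-0.2},{"x":0,"y":0,"z":0,"yaw":0,"hand":-0.1},{"x":0,"y":0,"z":0,"yaw":0,"hand":0},{"x":0,"y":0,"z":0,"yaw":0,"hand":0.3},{"x":0,"y":0,"z":0,"yaw":0,"hand":1},{"x":0,"y":0,"z":0,"yaw":0,"hand":1},{"x":0,"y":0,"z":0,"yaw":0,"hand":1},{"x":0,"y":0,"z":0,"yaw":0,"hand":1},{"x":0,"y":0,"z":0,"yaw":0,"hand":1}]' 35
```

```text
clock: 14.23
tool_pos: [500.9, 202.4, 47.0]
tcp_rot: [0.003, 3.14, 0.0]
force: [0.7, 0.2, -0.2]
grip_width: 74.7
finger_force: 0.0
clock: 15.15
tool_pos: [501.5, 202.1, 48.0]
tcp_rot: [0.002, 3.139, -0.0]
force: [-0.6, -2.5, 8.0]
grip_width: 40.1
finger_force: 37.1
```

The opening is 40 mm, so both catches are fully in. Lifting straight up.

```bash
python3 -m pendant '[{"x":0,"y":0,"z":-3,"yaw":0,"hand":1},{"x":0,"y":0,"z":-6,"yaw":0,"hand":1},{"x":0,"y":0,"z":-9,"yaw":0,"hand":1},{"x":0,"y":0,"z":-12,"yaw":0,"hand":1},{"x":0,"y":0,"z":-16,"yaw":0,"hand":1},{"x":0,"y":0,"z":-20,"yaw":0,"hand":1},{"x":0,"y":0,"z":-20,"yaw":0,"hand":1},{"x":0,"y":0,"z":-20,"yaw":0,"hand":1}]' 40
```

```text
clock: 15.82
tool_pos: [500.1, 202.3, 66.5]
tcp_rot: [-0.003, -3.141, -0.0]
force: [1.5, 0.0, -1.6]
grip_width: 40.0
finger_force: 41.5
```

```bash
python3 -m pendant '[{"x":0,"y":0,"z":-12,"yaw":0,"hand":1},{"x":0,"y":0,"z":-27,"yaw":0,"hand":1},{"x":0,"y":0,"z":-42,"yaw":0,"hand":1},{"x":0,"y":0,"z":-57,"yaw":0,"hand":1},{"x":0,"y":0,"z":-72,"yaw":0,"hand":1},{"x":0,"y":0,"z":-87,"yaw":0,"hand":1},{"x":0,"y":0,"z":-100,"yaw":0,"hand":1},{"x":0,"y":0,"z":-110,"yaw":0,"hand":1},{"x":0,"y":0,"z":-117,"yaw":0,"hand":1},{"x":0,"y":0,"z":-120,"yaw":0,"hand":1},{"x":0,"y":0,"z":-120,"yaw":0,"hand":1},{"x":0,"y":0,"z":-120,"yaw":0,"hand":1},{"x":0,"y":0,"z":-120,"yaw":0,"hand":1},{"x":0,"y":0,"z":-120,"yaw":0,"hand":1},{"x":0,"y":0,"z":-120,"yaw":0,"hand":1}]' 40
python3 w.py w8
python3 - <<'E'
import cv2,sys
sys.path.insert(0,".")
from h import *
s=bot.get_image("side");c=bot.get_image("scene")
t=bot.get_state()["tool_pos"]
a=cv2.resize(cv2.imread("pics/w8.png")[130:384,130:384],(480,480),interpolation=cv2.INTER_CUBIC)
L=[]
for q in (s,c):
    u,v=proj(q,t-[0,0,30]).astype(int); print(proj(q,t-[0,0,36])-[u-53,v-40]);L.append(cv2.resize(q["frame"][v-40:v+40,u-53:u+53],(318,240),interpolation=cv2.INTER_CUBIC))
cv2.imwrite("pics/w8c.png",np.hstack([a,cv2.convertScaleAbs(np.vstack(L),alpha=1.3)]))
E
```

```text
clock: 17.07
tool_pos: [499.9, 202.1, 185.5]
tcp_rot: [-0.003, -3.14, 0.001]
force: [0.1, 0.0, -3.4]
grip_width: 39.3
finger_force: 41.5
17.1167 [500.0082695  202.13264404 185.64907023] [[-1.0, 0.0019, -0.0011], [0.0019, 1.0, -0.0003], [0.0011, -0.0003, -1.0]]
[53.69958572 43.0795896 ]
[53.67709675 41.86488042]
```

View pics/w8c.png

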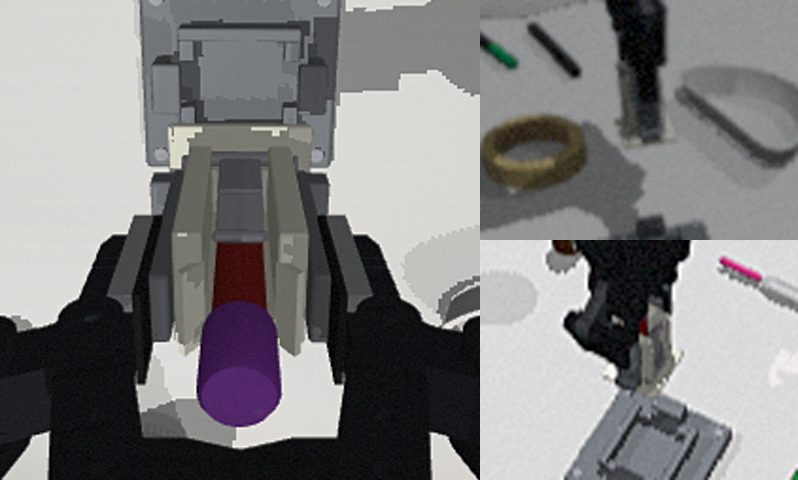

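The carrier, with its tube, hangs upright between the pinched catches. The dock below is empty, and the underside is at about 150 mm. Handing in.

```bash
python3 -c "
from station import bot
print(bot.sign_off())"
```

```text
the job is handed in; nothing more can be done
None
```

The job is handed in: the tube is seated at the bottom of the carrier's well, and the arm holds the carrier upright by its pinched catches, its underside about 150 mm above the worktop, after about 17 s of the allowed 51 s.

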